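Reload the front-loading electric stapler on the relay test bench

ROBOT

A 6-joint arm with a two-finger parallel gripper is mounted at the origin on the work surface. World frame = base frame: x ahead of the robot, y to its left, z up, the work surface at z = 0. Lengths are in m, angles in rad, forces in N, time in s.
With the tool pointing down it reaches from about 0.325 to 0.775 m from the base axis. Payload 9.3 kg.
Tool frame: the origin (TCP) lies at the centre of the arm's flange, where the gripper is bolted on; the fingertips stand 173 mm ahead of it and the grasp point (between the pads) lies 155 mm ahead of it; z points along the fingers, y is the line along which they close (so a half turn about z gives the same grasp; the last joint's range is limited). The gripper opens to 85 mm and grips with 20 to 120 N. Pads are 22 mm wide; open, the fingers measure 114 mm over their backs; the gripper's body (76 mm by 85 mm) begins 54 mm behind the grasp point. The pads swing forward as they close: fully open they stand 13 mm farther back than shut.
Start: joints at [1.028, 0.259, 0.021, 1.334, 0, 1.418], TCP at [0.209, 0.509, 0.405] pointing down, gripper open.
Joint ranges: [-3.04, 3.04], [-0.91, 1.82], [-1.04, 1.36], [-1.92, 1.95], [-1.52, 1.45], [-3.14, 3.14]. Speed limits (rad/s): [2.22, 2.22, 2.79, 3.14, 3.14, 3.14].

INTERFACE

Orientations are given as a 3x3 rotation matrix whose columns are the frame's x, y, z axes.
In Python, from station import r, viewer gives the robot as it stands.
- The arm moves only by the tool send_rows, never from a script. Its argument "increments" is a list of rows, each a list of 7 numbers: the shift along the tool's x, y, z in units of 25 mm (1.0 is 25 mm), then the turn, a rotation vector about the tool's x, y, z in rad, then the closure, from 0 (fully open) to 1 (shut). A call has exactly 5 rows; each row is the pose to reach, as a shift and turn from the pose commanded when the call began, along the tool's axes at that moment; what a row does not reach only later rows make up. A row lasts 1/12 s, in which the tool goes at most 41.7 mm and 7.16 degrees, less where a joint would pass 70% of its speed; a pose out of reach is approached as far as the arm can. A call with a gripper value outside its range is refused whole. The fingers move at their own pace and stop on an object; the grip force is fixed at half the most. Time passes only in rows, so rows that repeat a pose let the fingers close, or fill a call up. It gives the time, the measured TCP pose, the force, the opening and the grip force at its end, in the units of the state.
- r.read_state(): the state, without advancing time (a new reading comes with each control period).
- viewer.grab_frame(name): name is "scene" or "top" or "wrist"; returns (picture, depth): 384x512x3 uint8, red, green, blue; 384x512 float32, m along the optical axis (not along the pixel's ray), 0 where there is no reading.
- viewer.camera_info(name): a dict with "fx", "fy", "cx", "cy" (pixels), "R" (3x3) and "t" (3): a world point X has camera coordinates R X + t. Camera axes: x right, y down, z forward; pixel columns grow to the right and rows downward; lengths in m; the calibration is good to about 2 mm. A picture is of the moment at which its call begins: read the wrist's pose just before it. camera_info takes no time and is no camera call; for the wrist camera it gives the pose at the moment of the call.
- r.sign_off(): hands the job in; it is judged then, once.
The state is a dict: "t": time; "q": joint angles; "qd": joint speeds; "effort": joint torques, N m; "tool_pos": TCP position; "tool_rot": TCP orientation; "contact_force": force on the tool from outside, world axes, zero at the start; "moment": the same for the moment, N m; "width": finger opening in m; "gripper_force": force on a finger pad.
Only numpy, scipy, OpenCV 4.12 (cv2) and the standard library are available. Lean on these libraries where they do the work, as an engineer would, in place of code of your own. Each camera call takes 0.05 s, during which the arm holds its last target. There are 200 camera calls.

TASK

The electric stapler for the test reports has run empty and its magazine drawer stands out of the housing. Load the full-length staple strip (not the broken-off short one) into the drawer's channel, legs down: push the spring follower back with the strip's end until the strip drops in behind the front stop and lies flat on the channel floor, and let go of it. Then push the drawer home against its spring until it latches and stays shut, working gently, never forcing the strip or ramming the drawer, and leave the other things on the bench where they are.

Things in the scene. Friction and masses are not known exactly. Their poses are not given: they have to be found in the camera images.
- strip: The full-length strip of glued heavy-duty staples, plain steel, an inverted U standing on its legs on the bench: 100 long (its x), 13 wide (y), 14 tall (z), about 45 g. Origin at the centre of its underside (between the feet of the legs). Both ends are alike, so it may be loaded either way round.
- short_strip: A broken-off piece of the same strip, 42 long, 13 wide, 14 tall; origin at the centre of its underside. Not to be used.
- stapler: Electric desk stapler, ivory housing 84 wide (y), 240 long (x), 125 tall, on a dark base 10 thick that reaches 45 in front; it does not move. Origin on the bench below the mouth of the drawer's tunnel in the housing's front face (78 tall there, sloping up to 125 over 70). x points into the housing, z up; the drawer comes out to -x.
- mouth (a point): Middle of the top edge of the tunnel's mouth in the housing's front face, 58.5 above the bench; x points into the housing. The tunnel's roof is 2.5 above the top of a strip lying flat in the channel; a strip that is not down jams against it. A spring latch inside catches the drawer when it is home.
- magazine (a joint): How far the magazine drawer is out, m: 0.125 at the start. Where it latches is set differently in each stapler: 0.002 to 0.012; its hard stop is 3 mm further in. An ejector spring pushes it out with 8 N fully out, 10 N at home, plus 1 N friction; 19 to 12 mm before latching the pawl adds up to 5 N; it clicks in 1.5 mm before the stop; let go sooner, the drawer springs out. 30 N is ramming.
- seat (a point): Point on the channel floor, moving with the drawer, where the centre of the strip's underside lies once loaded: 50 behind the front stop, 42 above the bench. x points along the channel into the housing, z up. The channel is open at the top, 20 wide outside, 14.5 inside (0.75 clear on each side of the strip), walls 8 tall above its floor.
- pull_face (a point): Centre of the flat front face of the drawer's dark nose block, the place to push; moves with the drawer; x points into the housing. The block is 30 long (x), 32 wide, from 28 to 47 above the bench; its rear face is the front stop, 5 above the channel floor.
- follower (a joint): How far the spring follower is pushed back along the channel towards the housing, m: 0 at rest, its face 82 behind the front stop, 18 too near for the strip; 0.018 with the strip loaded; hard stop 0.024. Its spring pushes towards the front stop with 2 N at 0, 5.6 N at 0.018, 6.8 N at 0.024, and slides the strip against the front stop once the strip is down and let go.
- follower_face (a point): Centre of the follower's front face, 7.5 above the channel floor; a dark steel block 14 long, 13.6 wide, from the channel floor to 15 above it. x points into the housing.
- staple_carton: Closed cardboard carton, 62 x 112 x 42; origin at the centre of its underside. Bystander.
- screwdriver: Screwdriver, 200 long, lying on the bench. Bystander.
- multimeter: Orange hand multimeter, 86 x 184 x 50, lying flat. Bystander.
- tape_roll: Roll of black tape, 68 across, 19 tall. Bystander.
- marker_pen: Dark marker pen, 135 long, lying on the bench. Bystander.
Not all that is in view belongs to the job. Of the things that look like the strip, the smallest one is meant.

How it is judged:
By the outcome, as a careful person would: the job done as asked, in the order asked, and still so for the second after the job is handed in, with the robot touching nothing.
It also fails if it takes over 64 s, if anything falls off the work surface, if the arm or the gripper's body presses on something with over 40 N, if the wrist force passes 120 N, or if a joint passes its speed limit or range.

## Working session

There is one attempt and no reset: what is moved stays moved. The work goes in short steps, Python scripts to look and compute and a tool call to move; the robot and the scene stay as the last step left them, time stands still between calls to the robot, and variables do not carry over. Pictures are saved under pics/ and viewed, at most 10 in all, crops included, and the job is handed in when it is done.

Besides the shell and the picture viewer there is one more tool, called as name(argument=value, ...), one argument or row to a line, values as JSON. send_rows: Moves the arm, as the interface text tells. Its arguments: {"type":"object","properties":{"increments":{"type":"array"}},"required":["increments"]}

```bash
mkdir -p pics
cat > h.py <<'E'
import numpy as np, cv2
from station import r, viewer
def grab(n):
    ci=viewer.camera_info(n); p,d=viewer.grab_frame(n); return p,d,ci
def pts(d,ci):
    v,u=np.indices(d.shape); c=np.stack([(u-ci['cx'])/ci['fx']*d,(v-ci['cy'])/ci['fy']*d,d],-1)
    return (c-np.array(ci['t']))@np.array(ci['R'])
def ray(u,v,z,ci):
    R=np.array(ci['R']);o=-R.T@np.array(ci['t']);k=R.T@np.array([(u-ci['cx'])/ci['fx'],(v-ci['cy'])/ci['fy'],1.])
    return o+k*(z-o[2])/k[2]
def save(n,p): cv2.imwrite('pics/'+n+'.png',p[...,::-1])
E
python3 - <<'E'
from h import *
for n in ['top','scene']:
    p,d,ci=grab(n); np.savez(n+'0.npz',p=p,d=d,**{k:np.array(v) for k,v in ci.items()})
    save(n+'0',cv2.resize(p,(800,600),interpolation=cv2.INTER_CUBIC)); print(n,ci)
print(r.read_state())
E
```

```text
top {'fx': 457.4565587454316, 'fy': 457.4565587454316, 'cx': 259.3473085020475, 'cy': 195.33154794863, 'R': array([[-0.00327614, -0.99992062, -0.01216669],
       [-0.99068626,  0.00490161, -0.13607613],
       [ 0.13612496,  0.01160757, -0.99062367]]), 't': array([-0.06042873,  0.56297307,  0.93950869])}
scene {'fx': 415.98267048761113, 'fy': 415.98267048761113, 'cx': 262.16925267903264, 'cy': 196.0632177781219, 'R': array([[ 0.84762856,  0.53051496,  0.0089271 ],
       [ 0.41752551, -0.65652907, -0.62820541],
       [-0.32741147,  0.53621214, -0.77799632]]), 't': array([-0.42850267, -0.22503465,  1.07484475])}
{'t': 0.1, 'q': array([1.02839713e+00, 2.59103909e-01, 2.08178713e-02, 1.33371049e+00,
       1.87098865e-05, 1.41821741e+00]), 'qd': array([ 4.52706683e-05, -1.35278353e-03,  2.80697530e-03,  5.17029051e-04,
        4.60949639e-04,  8.29041112e-04]), 'effort': array([ 3.48080466e-03, -5.56693769e+01,  3.45070839e+01,  1.16924703e-02,
       -2.42464093e-04,  2.44514143e-05]), 'tool_pos': array([0.20897145, 0.50868756, 0.4041361 ]), 'tool_rot': array([[-9.24977306e-01,  3.80021814e-01, -6.35560536e-04],
       [ 3.80022293e-01,  9.24976767e-01, -1.01828396e-03],
       [ 2.00908611e-04, -1.18341673e-03, -9.99999280e-01]]), 'contact_force': array([ 0.38507977,  0.30448477, -0.28604205]), 'moment': array([-0.01238117,  0.02068202,  0.00986032]), 'gripper_force': 0.0, 'width': 0.08522141676852688}
```

View pics/top0.png

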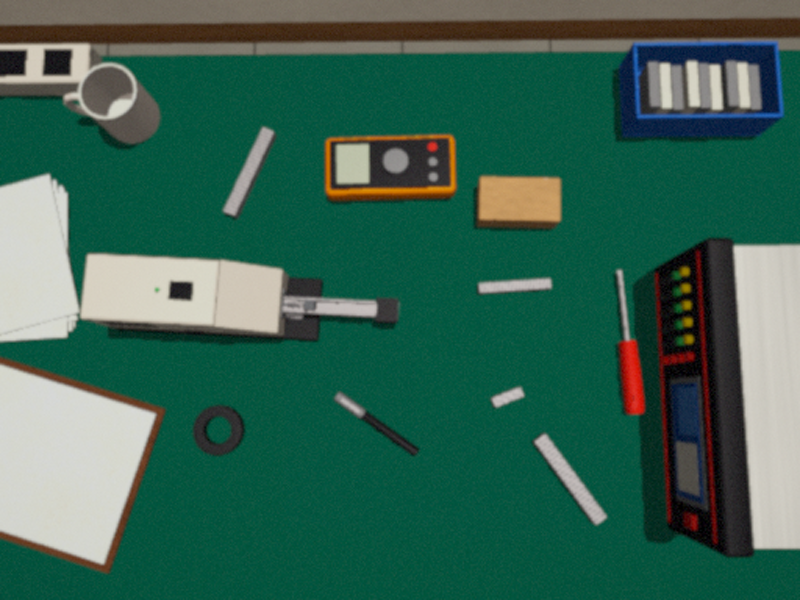

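View pics/scene0.png

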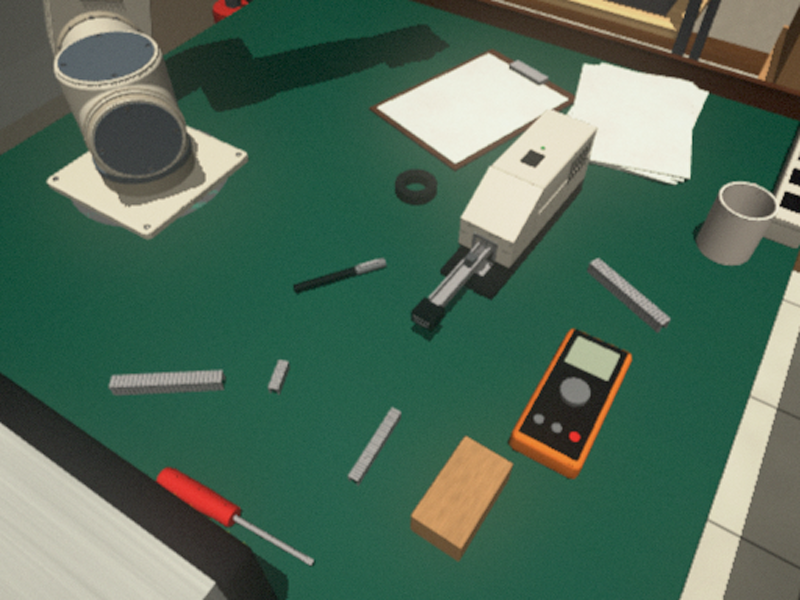

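The top view (800x600 px) shows four strip-like things:
- (508,397): about 31 px long, so the broken-off short piece.
- (515,285): about 73 px, roughly 100 mm.
- (248,171): about 95 px, roughly 125 mm.
- (570,478): about 105 px, roughly 137 mm.

The one at (515,285) fits 100x13x14. The stapler drawer points right, with its nose at (388,310). I'll confirm by measuring and with a crop.

Run:
```python
from h import *
z=np.load('top0.npz');p,d=z['p'],z['d'];ci={k:z[k] for k in['fx','fy','cx','cy','R','t']}
P=pts(d,ci); hsv=cv2.cvtColor(p,cv2.COLOR_RGB2HSV)
m=((hsv[...,1]<70)&(hsv[...,2]>90)).astype(np.uint8)
n,l,s,c=cv2.connectedComponentsWithStats(m)
for i in range(1,n):
    if 80<s[i,4]<1500:
        ys,xs=np.nonzero(l==i)
        W=np.array([ray(u,v,.014,ci)[:2] for u,v in zip(xs,ys)]).astype(np.float32)
        print(c[i].round(1),'px800',(c[i]*1.5625).round(),s[i,4],'rect m',[np.round(k,4) for k in cv2.minAreaRect(W)],'medz',np.median(P[ys,xs,2]).round(4))
def crop(x0,x1,y0,y1,w): 
    k=p[y0:y1,x0:x1]; return cv2.resize(k,(w,int(w*(y1-y0)/(x1-x0))),interpolation=cv2.INTER_CUBIC)
a=crop(295,365,165,200,800)
b=crop(165,265,170,202,800)
save('crop1',np.vstack([a[:300],b])[:600])
g=P[:,:,:]
for v in range(184,212,2): print(v,[f"{P[v,u,0]:.3f},{P[v,u,1]:.3f},{P[v,u,2]:.3f}" for u in (188,200,215,230,243,249)])
```

```text
[425.8  54.4] px800 [665.  85.] 648 rect m [array([ 0.8881, -0.4427]), array([0.0746, 0.0506]), np.float64(0.182)] medz 0.0554
[450.3  54.2] px800 [704.  85.] 687 rect m [array([ 0.8886, -0.4984]), array([0.0519, 0.0758]), np.float64(86.7672)] medz 0.0553
[475.4  54. ] px800 [743.  84.] 625 rect m [array([ 0.8893, -0.5546]), array([0.0747, 0.0478]), np.float64(0.1295)] medz 0.0558
[158.7 109.3] px800 [248. 171.] 560 rect m [array([0.7636, 0.1635]), array([0.0214, 0.1396]), np.float64(66.7243)] medz 0.0188
[225.4 104.4] px800 [352. 163.] 578 rect m [array([0.7742, 0.0144]), array([0.0609, 0.0498]), np.float64(0.2105)] medz 0.0406
[252.7 102.4] px800 [395. 160.] 209 rect m [array([ 0.7773, -0.0488]), array([0.0361, 0.0351]), np.float64(89.5808)] medz 0.0502
[398.6 194.3] px800 [623. 304.] 187 rect m [array([ 0.5667, -0.3665]), array([0.0998, 0.0093]), np.float64(4.3271)] medz 0.0142
[329.  182.4] px800 [514. 285.] 361 rect m [array([ 0.5937, -0.2155]), array([0.0173, 0.1021]), np.float64(3.5617)] medz 0.0136
[324.5 253.6] px800 [507. 396.] 167 rect m [array([ 0.4389, -0.202 ]), array([
[... 1486 characters left out ...]
045', '0.551,-0.041,0.052']
202 ['0.552,0.094,0.012', '0.552,0.067,0.015', '0.554,0.037,-0.004', '0.548,-0.000,0.043', '0.548,-0.028,0.046', '0.547,-0.041,0.049']
204 ['0.548,0.094,0.012', '0.548,0.068,0.013', '0.549,0.036,-0.001', '0.549,0.003,0.001', '0.543,-0.028,0.050', '0.543,-0.041,0.044']
206 ['0.543,0.094,0.015', '0.543,0.068,0.012', '0.545,0.036,-0.000', '0.544,0.003,0.002', '0.541,-0.028,0.031', '0.540,-0.041,0.040']
208 ['0.539,0.094,0.011', '0.539,0.068,0.011', '0.540,0.036,-0.002', '0.540,0.003,0.001', '0.540,-0.026,0.001', '0.540,-0.039,-0.001']
210 ['0.534,0.094,0.014', '0.535,0.068,0.010', '0.536,0.036,0.001', '0.536,0.003,-0.005', '0.536,-0.026,-0.002', '0.535,-0.039,0.002']
```

View pics/crop1.png

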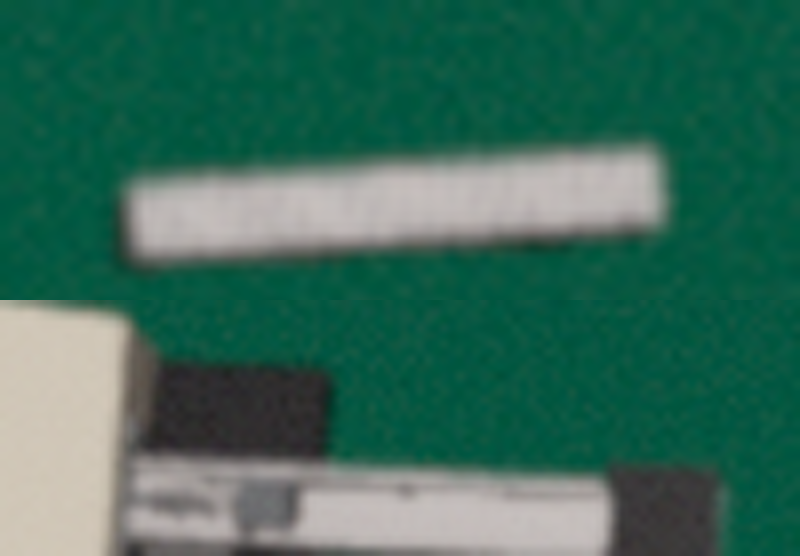

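The crop confirms it: the object at (515,285) measures 102x17 mm by mask, is 14 mm tall and sits at about (0.594,-0.2155). The two longer bars are about 140 mm and 19 mm tall, and the short one is 42 mm. The drawer is at lower left of the crop with the follower at (265,505) and the nose at right. Moving above the strip.

send_rows(
  increments=[
    [-25.2,-20.9,3,0,0,1.12,0],
    [-25.2,-20.9,3,0,0,1.12,0],
    [-25.2,-20.9,3,0,0,1.12,0],
    [-25.2,-20.9,3,0,0,1.12,0],
    [-25.2,-20.9,3,0,0,1.12,0],
  ],
)

```text
t: 0.52
tool_pos: [0.3065, 0.3239, 0.3852]
tool_rot: [[-0.523, 0.852, -0.0], [0.852, 0.523, -0.0], [-0.0, -0.0, -1.0]]
contact_force: [0.9, 0.4, 0.1]
width: 0.0854
gripper_force: 0.0
```

```bash
cat >> h.py <<'E'
from scipy.spatial.transform import Rotation as Ro
def plan(pos,yaw,tilt=None):
    s=r.read_state(); R=np.array(s['tool_rot'])
    y=np.array([np.cos(yaw),np.sin(yaw),0]);z=np.array([0,0,-1.]);T=np.stack([np.cross(y,z),y,z],1)
    if T[:,1]@R[:,1]<0: T[:,:2]*=-1
    print('t',s['t'],'at',s['tool_pos'].round(4),'F',s['contact_force'].round(1),'w',round(s['width'],4),'gf',round(s['gripper_force'],1),'q',s['q'].round(2))
    print('shift',(R.T@(np.array(pos)-s['tool_pos'])/.025).round(2),'turn',Ro.from_matrix(R.T@T).as_rotvec().round(3))
E
python3 -c "
from h import *
plan([.594,-.2155,.33],np.radians(3.6))"
```

```text
t 0.5167 at [0.3065 0.3239 0.3852] F [0.9 0.4 0.1] w 0.0854 gf 0.0 q [ 0.62  0.09 -0.24  1.24 -0.    1.64]
shift [-24.4   -1.49   2.21] turn [-0.     0.     0.488]
```

send_rows(
  increments=[
    [-24.4,-1.5,2.2,0,0,0.49,0],
    [-24.4,-1.5,2.2,0,0,0.49,0],
    [-24.4,-1.5,2.2,0,0,0.49,0],
    [-24.4,-1.5,2.2,0,0,0.49,0],
    [-24.4,-1.5,2.2,0,0,0.49,0],
  ],
)

```text
t: 0.93
tool_pos: [0.4052, 0.1409, 0.3668]
tool_rot: [[-0.059, 0.998, 0.0], [0.998, 0.059, 0.0], [0.0, 0.0, -1.0]]
contact_force: [0.8, 0.1, 0.3]
width: 0.0856
gripper_force: 0.0
```

Run:
```python
from h import *
p,d,ci=grab('wrist'); save('w0',p); R=np.array(ci['R']); print('cam',(-R.T@ci['t']).round(3),R.round(2))
np.savez('w0.npz',p=p,d=d,**{k:np.array(v) for k,v in ci.items()})
plan([.594,-.2155,.33],np.radians(3.6))
```

```text
cam [0.401 0.214 0.337] [[ 1.    0.06 -0.  ]
 [ 0.06 -0.96  0.28]
 [ 0.02 -0.28 -0.96]]
t 0.9833 at [0.4085 0.136  0.366 ] F [ 3.6 -2.6  1. ] w 0.0853 gf 0.0 q [ 0.13  0.07 -0.31  1.19 -0.    1.64]
shift [-14.47   6.57   1.48] turn [ 0.     0.003 -0.004]
```

View pics/w0.png

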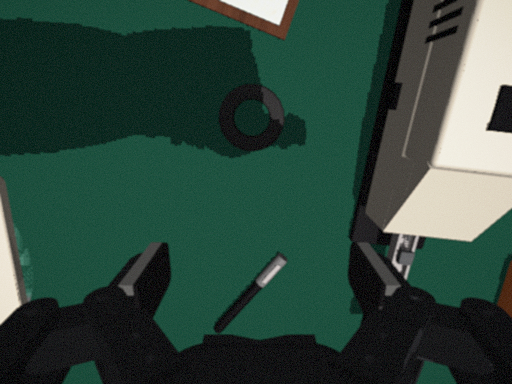

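The wrist view looks toward the +y side: tape roll at (252,115), marker at (250,290), drawer with follower at (405,255). The camera sits on the tool's +x side. Going on.

send_rows(
  increments=[
    [-14.5,6.6,1.5,0,0,0,0],
    [-14.5,6.6,1.5,0,0,0,0],
    [-14.5,6.6,1.5,0,0,0,0],
    [-14.5,6.6,1.5,0,0,0,0],
    [-14.5,6.6,1.5,0,0,0,0],
  ],
)

```text
t: 1.4
tool_pos: [0.5035, -0.0418, 0.3471]
tool_rot: [[-0.066, 0.998, -0.0], [0.998, 0.066, 0.0], [0.0, -0.0, -1.0]]
contact_force: [0.5, 1.1, 1.0]
width: 0.0856
gripper_force: 0.0
```

```bash
cat >> h.py <<'E'
def strip_pose(p,ci,near,z=.014):
    hsv=cv2.cvtColor(p,cv2.COLOR_RGB2HSV); m=((hsv[...,1]<70)&(hsv[...,2]>90)).astype(np.uint8)
    n,l,s,c=cv2.connectedComponentsWithStats(m)
    for i in range(1,n):
        if s[i,4]>150:
            ys,xs=np.nonzero(l==i)
            W=np.array([ray(u,v,z,ci)[:2] for u,v in zip(xs,ys)]).astype(np.float32)
            q=cv2.minAreaRect(W)
            if np.hypot(q[0][0]-near[0],q[0][1]-near[1])<.06: print('comp',c[i].round(),s[i],[np.round(k,4) for k in q])
E
python3 - <<'E'
from h import *
p,d,ci=grab('wrist'); np.savez('w1.npz',p=p,d=d,**{k:np.array(v) for k,v in ci.items()})
strip_pose(p,ci,(.594,-.2155)); plan([.594,-.2155,.33],np.radians(3.6))
p,d,ci=grab('wrist')
E
```

```text
comp [324. 312.] [316 278  18  69 922] [array([ 0.5912, -0.2047]), array([0.0177, 0.0953]), np.float64(3.6385)]
t 1.45 at [ 0.5068 -0.0469  0.3459] F [ 2.2 -5.6 -0.7] w 0.0853 gf 0.0 q [-0.26  0.21 -0.19  1.16 -0.    1.25]
shift [-6.95  3.06  0.66] turn [0.001 0.003 0.   ]
```

send_rows(
  increments=[
    [-7,3.1,0.7,0,0,0,0],
    [-7,3.1,0.7,0,0,0,0],
    [-7,3.1,0.7,0,0,0,0],
    [-7,3.1,0.7,0,0,0,0],
    [-7,3.1,0.7,0,0,0,0],
  ],
)

```text
t: 1.92
tool_pos: [0.593, -0.2122, 0.3288]
tool_rot: [[-0.065, 0.998, -0.001], [0.998, 0.065, -0.0], [-0.0, -0.001, -1.0]]
contact_force: [0.0, -0.0, -0.6]
width: 0.0852
gripper_force: 0.0
```

Run:
```python
from h import *
r.read_state()
p,d,ci=grab('wrist'); p,d,ci=grab('wrist'); np.savez('w2.npz',p=p,d=d,**{k:np.array(v) for k,v in ci.items()})
strip_pose(p,ci,(.594,-.2155)); plan([.594,-.2155,.33],np.radians(3.6))
a=np.load('w1.npz')['p']
save('w12',np.hstack([a[100:384,250:512],p[100:384,125:387]]))
```

```text
comp [258. 178.] [ 250  127   16  102 1555] [array([ 0.5924, -0.2156]), array([0.0149, 0.1006]), np.float64(3.9271)]
t 2.0167 at [ 0.5931 -0.2125  0.328 ] F [-0.4  0.   0.1] w 0.0855 gf 0.0 q [-0.48  0.42  0.07  1.22 -0.    1.03]
shift [-0.12  0.03 -0.08] turn [-0.002 -0.     0.   ]
```

View pics/w12.png

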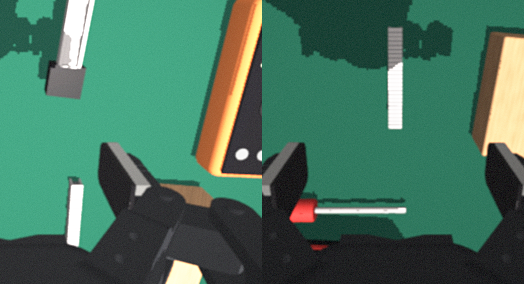

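The left half shows the drawer nose at (66,82) with the strip below it. The right half shows the strip upright at (395,78), half in the arm's shadow, alone between the open fingers. Measured 100.6x14.9 mm at (0.5924,-0.2156), 3.9°. Descending.

```bash
python3 -c "
from h import *
plan([.5924,-.2156,.181],np.radians(3.93))"
```

```text
t 2.0167 at [ 0.5931 -0.2125  0.328 ] F [-0.4  0.   0.1] w 0.0855 gf 0.0 q [-0.48  0.42  0.07  1.22 -0.    1.03]
shift [-0.12 -0.03  5.88] turn [-0.002 -0.    -0.006]
```

send_rows(
  increments=[
    [-0.12,-0.03,1.3,0,0,-0.006,0],
    [-0.12,-0.03,2.6,0,0,-0.006,0],
    [-0.12,-0.03,3.9,0,0,-0.006,0],
    [-0.12,-0.03,5.1,0,0,-0.006,0],
    [-0.12,-0.03,5.5,0,0,-0.006,0],
  ],
)

```text
t: 2.43
tool_pos: [0.5899, -0.2107, 0.1883]
tool_rot: [[-0.073, 0.997, -0.006], [0.997, 0.073, 0.003], [0.004, -0.006, -1.0]]
contact_force: [-0.9, 0.2, -1.0]
width: 0.0854
gripper_force: 0.0
```

Run:
```python
from h import *
p,d,ci=grab('wrist'); strip_pose(p,ci,(.594,-.2155)); plan([.5924,-.2156,.181],np.radians(3.93)); save('w3',p)
```

```text
comp [266. 246.] [ 252  158   31  179 4719] [array([ 0.5928, -0.2152]), array([0.0144, 0.1038]), np.float64(3.629)]
t 2.4833 at [ 0.5901 -0.2108  0.1884] F [-0.8  0.7 -0.5] w 0.086 gf 0.0 q [-0.48  0.52 -0.14  0.91  0.    1.02]
shift [-0.2   0.08  0.3 ] turn [-0.006 -0.004  0.004]
```

send_rows(
  increments=[
    [-0.2,0.1,0.15,-0.006,-0.004,0.002,0],
    [-0.2,0.1,0.3,-0.006,-0.004,0.002,0],
    [-0.2,0.1,0.3,-0.006,-0.004,0.002,0],
    [-0.2,0.1,0.3,-0.006,-0.004,0.002,0],
    [-0.2,0.1,0.3,-0.006,-0.004,0.002,0],
  ],
)

```text
t: 2.9
tool_pos: [0.5945, -0.2172, 0.1862]
tool_rot: [[-0.07, 0.998, 0.008], [0.998, 0.07, -0.004], [-0.005, 0.008, -1.0]]
contact_force: [-0.4, -0.7, -0.5]
width: 0.0852
gripper_force: 0.0
```

Run:
```python
from h import *
plan([.5926,-.2154,.181],np.radians(3.8))
```

```text
t 2.9 at [ 0.5945 -0.2172  0.1862] F [-0.4 -0.7 -0.5] w 0.0852 gf 0.0 q [-0.48  0.53 -0.14  0.89 -0.    1.02]
shift [ 0.08 -0.07  0.21] turn [0.008 0.005 0.004]
```

send_rows(
  increments=[
    [0,0,0,0.006,0.004,0,0],
    [0,0,0,0.006,0.004,0,0],
    [0,0,0,0.006,0.004,0,0],
    [0,0,0,0.006,0.004,0,0],
    [0,0,0,0.006,0.004,0,0],
  ],
)

```text
t: 3.32
tool_pos: [0.5943, -0.2171, 0.185]
tool_rot: [[-0.07, 0.998, 0.0], [0.998, 0.07, -0.0], [-0.0, 0.0, -1.0]]
contact_force: [0.0, 0.2, -0.3]
width: 0.0854
gripper_force: 0.0
```

Run:
```python
from h import *
plan([.5926,-.2154,.181],np.radians(3.8))
```

```text
t 3.3167 at [ 0.5943 -0.2171  0.185 ] F [ 0.   0.2 -0.3] w 0.0854 gf 0.0 q [-0.48  0.53 -0.14  0.9   0.    1.02]
shift [ 0.07 -0.06  0.16] turn [0.    0.    0.004]
```

send_rows(
  increments=[
    [0.07,-0.06,0.1,0,0,0.004,0],
    [0.07,-0.06,0.16,0,0,0.004,0],
    [0.07,-0.06,0.16,0,0,0.004,0.3],
    [0.07,-0.06,0.16,0,0,0.004,0.6],
    [0.07,-0.06,0.16,0,0,0.004,0.7],
  ],
)

```text
t: 3.73
tool_pos: [0.5926, -0.2155, 0.1809]
tool_rot: [[-0.066, 0.998, -0.0], [0.998, 0.066, 0.0], [0.0, -0.0, -1.0]]
contact_force: [0.9, -0.4, 0.7]
width: 0.0516
gripper_force: 0.0
```

send_rows(
  increments=[
    [0,0,0,0,0,0,0.8],
    [0,0,0,0,0,0,0.9],
    [0,0,0,0,0,0,1],
    [0,0,0,0,0,0,1],
    [0,0,0,0,0,0,1],
  ],
)

```text
t: 4.15
tool_pos: [0.5927, -0.2155, 0.1813]
tool_rot: [[-0.066, 0.998, 0.0], [0.998, 0.066, -0.0], [-0.0, 0.0, -1.0]]
contact_force: [-0.9, 0.0, 2.5]
width: 0.0107
gripper_force: 59.7
```

Run:
```python
from h import *
p,d,ci=grab('wrist'); strip_pose(p,ci,(.594,-.2155));plan([.5926,-.2154,.181],np.radians(3.8))
z=np.load('w1.npz'); save('w4',np.hstack([p[150:384,130:390]]))
# drawer from w1 & top
```

```text
comp [259. 243.] [ 228  149   63  188 6066] [array([ 0.5917, -0.2154]), array([0.0312, 0.1036]), np.float64(12.7916)]
t 4.2 at [ 0.5927 -0.2155  0.1813] F [-0.2  0.4  3.5] w 0.0105 gf 59.7 q [-0.48  0.53 -0.15  0.89  0.    1.02]
shift [ 0.01 -0.    0.01] turn [ 0.  0. -0.]
```

View pics/w4.png

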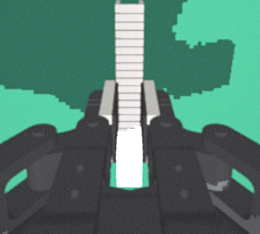

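The strip is held centrally and straight between the pads (pads at (108,98) and (150,98)), 60 N. Lifting, then measuring the drawer.

send_rows(
  increments=[
    [0,0,-0.6,0,0,0,1],
    [0,0,-1.4,0,0,0,1],
    [0,0,-2.4,0,0,0,1],
    [0,0,-3.4,0,0,0,1],
    [0,0,-4,0,0,0,1],
  ],
)

```text
t: 4.62
tool_pos: [0.5928, -0.2156, 0.2834]
tool_rot: [[-0.066, 0.998, 0.002], [0.998, 0.066, -0.001], [-0.001, 0.002, -1.0]]
contact_force: [0.2, -0.2, 0.2]
width: 0.0106
gripper_force: 59.3
```

Run:
```python
from h import *
print(r.read_state()['width'])
def L(n):
    z=np.load(n); return z['p'],z['d'],{k:z[k] for k in['fx','fy','cx','cy','R','t']}
for n in ['w1.npz','top0.npz']:
    p,d,ci=L(n); P=pts(d,ci)
    # nose + channel by depth: z in .036...06 and location
    m=(P[...,2]>.036)&(P[...,2]<.062)&(abs(P[...,0]-.56)<.03)&(P[...,1]>-.06)&(P[...,1]<.085)&(d>0)
    Q=P[m]; print(n,m.sum())
    for y0 in np.arange(-.055,.085,.01):
        k=Q[(Q[:,1]>y0)&(Q[:,1]<y0+.01)]
        if len(k)>8: print(round(y0+.005,3),len(k),'x',np.percentile(k[:,0],[1,50,99]).round(4),'mid',((k[:,0].min()+k[:,0].max())/2).round(4),'z',np.median(k[:,2]).round(4))
    # nose dark mask: cast to z=.047
    hsv=cv2.cvtColor(p,cv2.COLOR_RGB2HSV); nm=m&(hsv[...,2]<110)&(P[...,1]<0.0)
    ys,xs=np.nonzero(nm); W=np.array([ray(u,v,.047,ci)[:2] for u,v in zip(xs,ys)],np.float32)
    if len(W)>10: print('nose',[np.round(k,4) for k in cv2.minAreaRect(W)],W.min(0),W.max(0))
# housing top-edge direction in top view: depth points at front & side
p,d,ci=L('top0.npz');P=pts(d,ci)
m=(P[...,2]>.118)&(P[...,2]<.132)&(P[...,1]>.1)&(P[...,1]<.45)&(abs(P[...,0]-.56)<.1)
W=np.array([ray(u,v,.125,ci)[:2] for v,u in zip(*np.nonzero(m))],np.float32)
print('housing top',[np.round(k,4) for k in cv2.minAreaRect(W)])
m=(P[...,2]>.07)&(P[...,2]<.14)&(P[...,1]>.06)&(P[...,1]<.45)&(abs(P[...,0]-.57)<.1)
W=P[m][:,:2].astype(np.float32); print('housing all',[np.round(k,4) for k in cv2.minAreaRect(W)])
```

```text
0.01060597351998281
w1.npz 4642
-0.05 229 x [0.5379 0.5549 0.5698] mid 0.554 z 0.0476
-0.04 386 x [0.5383 0.5533 0.5702] mid 0.5545 z 0.0475
-0.03 395 x [0.5389 0.5541 0.5708] mid 0.5549 z 0.0476
-0.02 358 x [0.5395 0.5552 0.5708] mid 0.5554 z 0.047
-0.01 282 x [0.546  0.5567 0.5661] mid 0.5562 z 0.0431
0.0 290 x [0.5467 0.5573 0.5667] mid 0.5568 z 0.0432
0.01 298 x [0.5472 0.558  0.5672] mid 0.5572 z 0.0431
0.02 309 x [0.5477 0.5584 0.5677] mid 0.5579 z 0.0433
0.03 316 x [0.5483 0.5592 0.5685] mid 0.5585 z 0.0432
0.04 331 x [0.5489 0.5595 0.5689] mid 0.559 z 0.0433
0.05 346 x [0.5494 0.5605 0.5696] mid 0.5596 z 0.0433
0.06 391 x [0.5501 0.5596 0.5701] mid 0.5604 z 0.0504
0.07 367 x [0.5507 0.558  0.5708] mid 0.561 z 0.0571
0.08 344 x [0.5512 0.5609 0.5713] mid 0.5614 z 0.0471
nose [array([ 0.5545, -0.0255]), array([0.0496, 0.0338]), np.float64(85.7061)] [ 0.536558   -0.05106652] [ 5.7051742e-01 -1.1863121e-05]
top0.npz 724
-0.05 61 x [0.5393 0.5558 0.571 ] mid 0.5551 z 0.0467
-0.04 64 x [0.5396 0.5549 0.571 ] mid 0.5554 z 0.047
-0.03 75 x [0.541  0.5562 0.571 ] mid 0.5561 z 0.047
-0
[... 176 characters left out ...]
0.5591 0.5688] mid 0.5588 z 0.043
0.02 42 x [0.5493 0.5601 0.5688] mid 0.5591 z 0.0444
0.03 47 x [0.5499 0.5608 0.5689] mid 0.5594 z 0.0429
0.04 50 x [0.5505 0.5601 0.569 ] mid 0.5597 z 0.0426
0.05 51 x [0.5509 0.5613 0.571 ] mid 0.561 z 0.0441
0.06 50 x [0.5516 0.5613 0.5712] mid 0.5614 z 0.0503
0.07 41 x [0.552  0.5612 0.5714] mid 0.5617 z 0.055
0.08 43 x [0.5525 0.5619 0.5712] mid 0.5619 z 0.044
nose [array([ 0.5549, -0.0262]), array([0.0508, 0.032 ]), np.float64(89.7098)] [ 0.5388321  -0.05153558] [ 0.57096636 -0.00072765]
housing top [array([0.572 , 0.2486]), array([0.185 , 0.0841]), np.float64(86.6436)]
housing all [array([0.5713, 0.2223]), array([0.241 , 0.0853]), np.float64(86.8421)]
```

Run:
```python
from h import *
z=np.load('w1.npz'); p,d,ci=z['p'],z['d'],{k:z[k] for k in['fx','fy','cx','cy','R','t']}
P=pts(d,ci); a=np.array([.0555,.9985])
o=np.array([.5579,.02]); s=(P[...,:2]-o)@a; l=(P[...,:2]-o)@np.array([a[1],-a[0]])
m=(abs(l)<.005)&(P[...,2]>.02)
for x in np.arange(-.075,.07,.002):
    k=m&(s>=x)&(s<x+.002)
    if k.sum()>3: print(round(x,3),P[k][:,2].mean().round(4),p[k].mean(0).astype(int),end=' | ')
print(); plan([.5565,.003,.30],np.radians(-3.2))
```

```text
-0.073 0.0473 [ 99 128 116] | -0.071 0.1017 [133 120 113] | -0.069 0.1564 [115 104 100] | -0.067 0.2106 [63 63 65] | -0.065 0.2062 [81 77 77] | -0.063 0.2025 [68 68 71] | -0.061 0.2102 [66 67 69] | -0.059 0.2028 [69 69 71] | -0.057 0.2053 [69 69 71] | -0.055 0.2101 [67 67 70] | -0.053 0.2044 [67 68 70] | -0.051 0.2108 [57 60 61] | -0.049 0.2018 [127 127 124] | -0.047 0.2274 [56 56 57] | -0.045 0.1922 [73 73 75] | -0.043 0.0466 [228 224 223] | -0.041 0.0431 [222 218 217] | -0.039 0.0427 [221 215 214] | -0.037 0.0428 [222 217 216] | -0.035 0.0426 [229 225 224] | -0.033 0.0429 [231 227 226] | -0.031 0.0424 [233 229 228] | -0.029 0.0427 [234 230 229] | -0.027 0.0426 [234 231 230] | -0.025 0.0426 [231 228 227] | -0.023 0.0427 [233 230 229] | -0.021 0.0428 [233 229 229] | -0.019 0.0426 [237 234 233] | -0.017 0.0427 [241 239 238] | -0.015 0.0427 [252 252 251] | -0.013 0.0425 [255 255 255] | -0.011 0.0425 [255 255 255] | -0.009 0.0426 [255 255 255] | -0.007 0.0426 [255 255 255] | -0.005 0.0428 [255 255 255] | -0.003 0.0426 [255 255 255] | -0.001 0.0426 [255 255 255] | 0.001 0.0427 [255 255 2
[... 456 characters left out ...]
5 255 255] | 0.035 0.0425 [255 255 255] | 0.037 0.0428 [255 255 255] | 0.039 0.0484 [196 195 195] | 0.041 0.0576 [219 220 223] | 0.043 0.0577 [215 217 220] | 0.045 0.0576 [219 220 222] | 0.047 0.0576 [219 220 222] | 0.049 0.0576 [215 217 220] | 0.051 0.0575 [211 214 216] | 0.053 0.0577 [224 224 225] | 0.055 0.0517 [255 254 253] | 0.057 0.0471 [254 253 253] | 0.059 0.0465 [254 253 253] | 0.061 0.0438 [251 250 250] | 0.063 0.0462 [228 225 225] | 0.065 0.0478 [225 222 221] | 0.067 0.0481 [220 218 217] | 0.069 0.0468 [218 216 216] | 
t 4.6167 at [ 0.5928 -0.2156  0.2834] F [ 0.2 -0.2  0.2] w 0.0106 gf 59.3 q [-0.48  0.45 -0.    1.12  0.    1.02]
shift [ 8.82 -0.87 -0.67] turn [0.002 0.001 0.122]
```

send_rows(
  increments=[
    [1.5,-0.15,-0.2,0,0,0.1,1],
    [3,-0.3,-0.4,0,0,0.122,1],
    [4.6,-0.45,-0.67,0,0,0.122,1],
    [6.2,-0.6,-0.67,0,0,0.122,1],
    [7.8,-0.8,-0.67,0,0,0.122,1],
  ],
)

```text
t: 5.03
tool_pos: [0.5593, -0.0208, 0.298]
tool_rot: [[0.057, 0.998, 0.001], [0.998, -0.057, -0.0], [-0.0, 0.001, -1.0]]
contact_force: [0.8, -0.5, -0.5]
width: 0.0107
gripper_force: 59.3
```

send_rows(
  increments=[
    [0.6,-0.05,0,0,0,0,1],
    [1,-0.07,0,0,0,0,1],
    [1,-0.07,0,0,0,0,1],
    [1,-0.07,0,0,0,0,1],
    [1,-0.07,0,0,0,0,1],
  ],
)

```text
t: 5.45
tool_pos: [0.5598, 0.0017, 0.2975]
tool_rot: [[0.057, 0.998, -0.0], [0.998, -0.057, -0.0], [-0.0, -0.0, -1.0]]
contact_force: [-0.3, 0.2, -0.2]
width: 0.0107
gripper_force: 59.3
```

Run:
```python
from h import *
plan([.5570,.003,.26],np.radians(-3.2))
p,d,ci=grab('wrist'); np.savez('w5.npz',p=p,d=d,**{k:np.array(v) for k,v in ci.items()}); save('w5',p)
```

```text
t 5.45 at [0.5598 0.0017 0.2975] F [-0.3  0.2 -0.2] w 0.0107 gf 59.3 q [-0.15  0.33 -0.16  1.08 -0.    1.48]
shift [ 0.05 -0.12  1.5 ] turn [-0.     0.    -0.001]
```

View pics/w5.png

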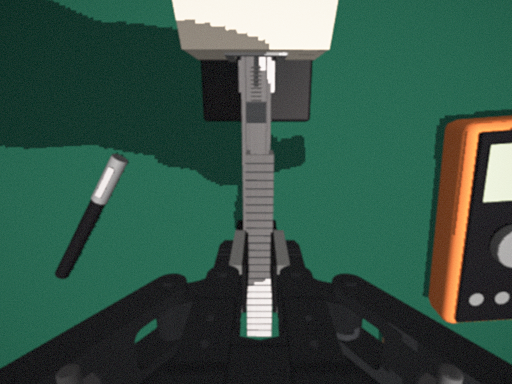

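The strip points straight down the channel: its far end is at (258,153), the follower at (257,112), the mouth at (257,55). Measuring strip and channel centrelines in the same view.

```bash
cat >> h.py <<'E'
def lines(n='w5.npz',zb=None,zs=(.118,.14),zc=(.036,.054)):
    z=np.load(n); p,d,ci=z['p'],z['d'],{k:z[k] for k in['fx','fy','cx','cy','R','t']}
    P=pts(d,ci)
    for nm,(z0,z1),ys in [('strip',zs,np.arange(.015,.06,.006)),('chan',zc,np.arange(.05,.102,.006))]:
        m=(P[...,2]>z0)&(P[...,2]<z1)&(abs(P[...,0]-.558)<.02)
        o=[]
        for y in ys:
            k=m&(P[...,1]>=y)&(P[...,1]<y+.006)
            if k.sum()>10: q=P[k]; o.append([y+.003,(q[:,0].min()+q[:,0].max())/2,np.ptp(q[:,0]),np.median(q[:,2])])
        o=np.array(o); f=np.polyfit(o[:,0],o[:,1],1); print(nm,'slope deg',np.degrees(f[0]).round(2),'x@.03',np.polyval(f,.03).round(4),'\n',o.round(4))
    m=(P[...,2]>zs[0])&(P[...,2]<zs[1])&(abs(P[...,0]-.558)<.01); print('strip end y',P[m][:,1].max())
E
python3 -c "
from h import *
lines()"
```

```text
strip slope deg 3.41 x@.03 0.5612 
 [[0.018  0.5604 0.0135 0.131 ]
 [0.024  0.5609 0.0132 0.1309]
 [0.03   0.5612 0.0131 0.131 ]
 [0.036  0.5615 0.0129 0.131 ]
 [0.042  0.562  0.0132 0.131 ]
 [0.048  0.5624 0.0131 0.131 ]
 [0.054  0.5625 0.0128 0.1304]]
chan slope deg 2.22 x@.03 0.5594 
 [[0.053  0.5602 0.0193 0.0431]
 [0.059  0.5603 0.0198 0.0434]
 [0.065  0.5605 0.0198 0.0505]
 [0.071  0.5609 0.0197 0.0507]
 [0.077  0.5613 0.0196 0.0493]
 [0.083  0.562  0.02   0.0443]
 [0.089  0.5623 0.0199 0.0495]
 [0.095  0.5627 0.0196 0.0479]
 [0.101  0.5607 0.0342 0.0437]]
strip end y 0.05202930199491625
```

send_rows(
  increments=[
    [0,-0.1,0.5,0,0,-0.003,1],
    [0,-0.1,1.2,0,0,-0.003,1],
    [0,-0.1,2,0,0,-0.003,1],
    [0,-0.1,2.4,0,0,-0.003,1],
    [0,-0.1,2.4,0,0,-0.003,1],
  ],
)

```text
t: 5.92
tool_pos: [0.5565, 0.002, 0.2355]
tool_rot: [[0.055, 0.998, -0.004], [0.999, -0.055, 0.0], [0.0, -0.004, -1.0]]
contact_force: [-0.1, 0.3, -0.1]
width: 0.0113
gripper_force: 59.3
```

Run:
```python
from h import *
plan([.5570,.003,.2298],np.radians(-3.2))
p,d,ci=grab('wrist'); p,d,ci=grab('wrist'); np.savez('w6.npz',p=p,d=d,**{k:np.array(v) for k,v in ci.items()}); save('w6',p)
lines('w6.npz',zs=(.064,.08))
```

```text
t 5.9167 at [0.5565 0.002  0.2355] F [-0.1  0.3 -0.1] w 0.0113 gf 59.3 q [-0.15  0.37 -0.26  0.94 -0.    1.48]
shift [0.04 0.02 0.23] turn [-0.004 -0.     0.001]
strip slope deg 3.13 x@.03 0.5578 
 [[0.018  0.5571 0.0134 0.0704]
 [0.024  0.5575 0.013  0.0703]
 [0.03   0.5578 0.0131 0.0704]
 [0.036  0.5581 0.013  0.0703]
 [0.042  0.5584 0.0129 0.0704]
 [0.048  0.5589 0.013  0.0704]
 [0.054  0.5591 0.0129 0.0701]]
chan slope deg 1.94 x@.03 0.5598 
 [[0.053  0.5602 0.0199 0.043 ]
 [0.059  0.5605 0.0196 0.0439]
 [0.065  0.5611 0.0199 0.0507]
 [0.071  0.5613 0.0199 0.0507]
 [0.077  0.5615 0.02   0.0437]
 [0.083  0.562  0.0203 0.0438]
 [0.089  0.5624 0.02   0.049 ]
 [0.095  0.5626 0.0198 0.0494]
 [0.101  0.5608 0.0342 0.0435]]
strip end y 0.10641255168145473
```

send_rows(
  increments=[
    [0,0.045,0,0,0,0,1],
    [0,0.045,0.06,0,0,0,1],
    [0,0.045,0.1,0,0,0,1],
    [0,0.045,0.12,0,0,0,1],
    [0,0.045,0.12,0,0,0,1],
  ],
)

```text
t: 6.43
tool_pos: [0.5581, 0.003, 0.2349]
tool_rot: [[0.053, 0.999, 0.0], [0.999, -0.053, -0.0], [-0.0, 0.0, -1.0]]
contact_force: [0.2, 0.3, -0.1]
width: 0.0107
gripper_force: 59.3
```

Run:
```python
from h import *
plan([.5570,.003,.2298],np.radians(-3.2))
p,d,ci=grab('wrist'); np.savez('w6.npz',p=p,d=d,**{k:np.array(v) for k,v in ci.items()}); save('w6',p)
lines('w6.npz',zs=(.06,.08))
```

```text
t 6.4333 at [0.5581 0.003  0.2349] F [ 0.2  0.3 -0.1] w 0.0107 gf 59.3 q [-0.15  0.37 -0.26  0.93  0.    1.48]
shift [-0.   -0.04  0.21] turn [0.    0.    0.003]
strip slope deg 5.96 x@.03 0.5586 
 [[0.018  0.556  0.0187 0.0685]
 [0.024  0.559  0.0133 0.0683]
 [0.03   0.5593 0.0131 0.0683]
 [0.036  0.5596 0.013  0.0683]
 [0.042  0.5599 0.0128 0.0684]
 [0.048  0.5605 0.0131 0.0684]
 [0.054  0.5606 0.0129 0.0682]]
chan slope deg 1.95 x@.03 0.5598 
 [[0.053  0.5602 0.0197 0.043 ]
 [0.059  0.5605 0.0196 0.0438]
 [0.065  0.5609 0.0202 0.0507]
 [0.071  0.5612 0.02   0.0507]
 [0.077  0.5615 0.0198 0.0437]
 [0.083  0.562  0.02   0.0438]
 [0.089  0.5624 0.0198 0.0496]
 [0.095  0.5626 0.0199 0.0495]
 [0.101  0.5608 0.0343 0.0437]]
strip end y 0.10674323787571069
```

send_rows(
  increments=[
    [0,-0.016,0.04,0,0,0.003,1],
    [0,-0.016,0.08,0,0,0.003,1],
    [0,-0.016,0.12,0,0,0.003,1],
    [0,-0.016,0.16,0,0,0.003,1],
    [0,-0.016,0.19,0,0,0.003,1],
  ],
)

```text
t: 6.9
tool_pos: [0.5577, 0.0029, 0.2298]
tool_rot: [[0.056, 0.998, -0.0], [0.998, -0.056, 0.0], [0.0, -0.0, -1.0]]
contact_force: [-0.2, 0.1, -0.4]
width: 0.0107
gripper_force: 59.3
```

Run:
```python
from h import *
plan([.5576,.003,.2300],np.radians(-3.2))
p,d,ci=grab('wrist'); np.savez('w7.npz',p=p,d=d,**{k:np.array(v) for k,v in ci.items()}); save('w7',p)
lines('w7.npz',zs=(.0585,.08)); print(r.read_state()['tool_pos'],r.read_state()['contact_force'])
```

```text
t 6.9 at [0.5577 0.0029 0.2298] F [-0.2  0.1 -0.4] w 0.0107 gf 59.3 q [-0.15  0.38 -0.27  0.92 -0.    1.48]
shift [ 0.   -0.   -0.01] turn [-0. -0. -0.]
strip slope deg 5.58 x@.03 0.5582 
 [[0.018  0.5555 0.0188 0.0635]
 [0.024  0.5585 0.0133 0.0633]
 [0.03   0.5589 0.0132 0.0632]
 [0.036  0.5592 0.013  0.0632]
 [0.042  0.5596 0.0128 0.0632]
 [0.048  0.5601 0.013  0.0632]
 [0.054  0.5603 0.0128 0.0631]
 [0.06   0.5607 0.0134 0.0587]]
chan slope deg 1.82 x@.03 0.5599 
 [[0.053  0.5604 0.0201 0.0432]
 [0.059  0.5607 0.0199 0.0446]
 [0.065  0.5608 0.0201 0.0508]
 [0.071  0.5612 0.0199 0.0507]
 [0.077  0.5617 0.0201 0.0439]
 [0.083  0.5621 0.0198 0.0442]
 [0.089  0.5623 0.0199 0.0498]
 [0.095  0.5627 0.0204 0.0492]
 [0.101  0.5607 0.0342 0.0438]]
strip end y 0.10744901191183344
[0.55764547 0.00293747 0.22969392] [ 0.49093431  0.19475576 -0.36986032]
```

Aligned within the walls with no contact force. Advancing against the follower.

send_rows(
  increments=[
    [0.15,0,0,0,0,0,1],
    [0.3,0,0,0,0,0,1],
    [0.45,0,0,0,0,0,1],
    [0.6,0,0,0,0,0,1],
    [0.7,0,0,0,0,0,1],
  ],
)

```text
t: 7.37
tool_pos: [0.5587, 0.0207, 0.23]
tool_rot: [[0.056, 0.998, 0.0], [0.998, -0.056, -0.001], [-0.001, 0.0, -1.0]]
contact_force: [-0.8, -4.0, 0.4]
width: 0.011
gripper_force: 59.3
```

```bash
python3 -c "
from h import *
plan([.5593,.0302,.2298],np.radians(-3.2))"
```

```text
t 7.3667 at [0.5587 0.0207 0.23  ] F [-0.8 -4.   0.4] w 0.011 gf 59.3 q [-0.11  0.38 -0.27  0.92 -0.    1.51]
shift [0.38 0.   0.01] turn [ 0.     0.001 -0.   ]
```

send_rows(
  increments=[
    [0.1,0,0,0,0,0,1],
    [0.2,0,0,0,0,0,1],
    [0.3,0,0,0,0,0,1],
    [0.38,0,0,0,0,0,1],
    [0.38,0,0,0,0,0,1],
  ],
)

```text
t: 7.78
tool_pos: [0.5593, 0.03, 0.23]
tool_rot: [[0.056, 0.998, 0.0], [0.998, -0.056, -0.001], [-0.001, 0.0, -1.0]]
contact_force: [-0.6, -4.6, 0.0]
width: 0.0107
gripper_force: 59.3
```

Run:
```python
from h import *
plan([.5593,.0302,.2235],np.radians(-3.2))
p,d,ci=grab('scene'); R=np.array(ci['R'])
c=R@np.array([.557,0,.05])+ci['t']; u,v=int(c[0]/c[2]*ci['fx']+ci['cx']),int(c[1]/c[2]*ci['fy']+ci['cy']); print(u,v)
a=cv2.resize(p[v-38:v+22,u-25:u+55],(800,600),interpolation=cv2.INTER_CUBIC); save('s1',a)
```

```text
t 7.7833 at [0.5593 0.03   0.23  ] F [-0.6 -4.6  0. ] w 0.0107 gf 59.3 q [-0.1   0.38 -0.26  0.92 -0.    1.53]
shift [0.01 0.   0.26] turn [ 0.     0.001 -0.   ]
283 184
```

View pics/s1.png

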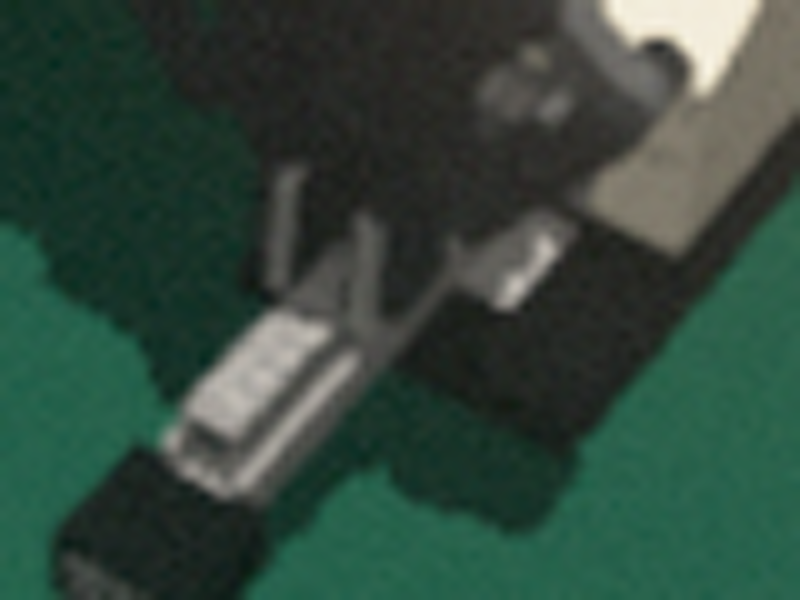

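The strip's front end (205,440) is behind the nose block's rear edge with a small gap, sitting proud of the walls. Lowering gently.

send_rows(
  increments=[
    [0,0,0.04,0,0,0,1],
    [0,0,0.08,0,0,0,1],
    [0,0,0.11,0,0,0,1],
    [0,0,0.14,0,0,0,1],
    [0,0,0.16,0,0,0,1],
  ],
)

```text
t: 8.25
tool_pos: [0.5594, 0.0297, 0.2263]
tool_rot: [[0.056, 0.998, 0.001], [0.998, -0.056, -0.001], [-0.001, 0.001, -1.0]]
contact_force: [-0.5, -5.3, 3.0]
width: 0.0108
gripper_force: 59.7
```

Run:
```python
from h import *
plan([.5593,.0302,.2233],np.radians(-3.2))
```

```text
t 8.25 at [0.5594 0.0297 0.2263] F [-0.5 -5.3  3. ] w 0.0108 gf 59.7 q [-0.1   0.39 -0.27  0.91 -0.    1.53]
shift [ 0.02 -0.    0.12] turn [ 0.001  0.001 -0.001]
```

send_rows(
  increments=[
    [0,0,0.02,0,0,0,1],
    [0,0,0.04,0,0,0,1],
    [0,0,0.06,0,0,0,1],
    [0,0,0.07,0,0,0,1],
    [0,0,0.07,0,0,0,1],
  ],
)

```text
t: 8.67
tool_pos: [0.5594, 0.0297, 0.2246]
tool_rot: [[0.056, 0.998, 0.001], [0.998, -0.056, -0.001], [-0.001, 0.001, -1.0]]
contact_force: [-0.9, -6.2, 3.1]
width: 0.0106
gripper_force: 59.7
```

Run:
```python
from h import *
plan([.5593,.0302,.2233],np.radians(-3.2)); print(r.read_state()['moment'])
p,d,ci=grab('wrist'); np.savez('w8.npz',p=p,d=d,**{k:np.array(v) for k,v in ci.items()})
P=pts(d,ci); a=np.array([.056,.9984]); s=(P[...,:2]-[.5593,.03])@a; l=(P[...,:2]-[.5593,.03])@np.array([a[1],-a[0]])
m=(abs(l)<.004)&(P[...,2]<.08)
for x in np.arange(.014,.076,.003):
    k=m&(s>=x)&(s<x+.003)
    if k.sum()>3: print(round(x,3),np.median(P[k][:,2]).round(4),end=' | ')
```

```text
t 8.6667 at [0.5594 0.0297 0.2246] F [-0.9 -6.2  3.1] w 0.0106 gf 59.7 q [-0.1   0.39 -0.27  0.91 -0.    1.53]
shift [ 0.02 -0.01  0.05] turn [ 0.001  0.001 -0.001]
[-1.08041696  0.05175834 -0.0315128 ]
0.014 0.0582 | 0.017 0.0583 | 0.02 0.0584 | 0.023 0.0583 | 0.026 0.0584 | 0.029 0.0585 | 0.032 0.0586 | 0.035 0.0586 | 0.038 0.0588 | 0.041 0.0586 | 0.044 0.0587 | 0.047 0.0584 | 0.05 0.0575 | 0.053 0.0577 | 0.056 0.0576 | 0.059 0.0577 | 0.062 0.0533 | 0.065 0.0512 | 0.068 0.0512 | 0.071 0.0649 | 0.074 0.0797 |
```

send_rows(
  increments=[
    [0,0,0.015,0,0,0,1],
    [0,0,0.03,0,0,0,1],
    [0,0,0.045,0,0,0,1],
    [0,0,0.055,0,0,0,1],
    [0,0,0.055,0,0,0,1],
  ],
)

```text
t: 9.13
tool_pos: [0.5594, 0.0297, 0.2239]
tool_rot: [[0.056, 0.998, 0.002], [0.998, -0.056, -0.001], [-0.001, 0.002, -1.0]]
contact_force: [-2.9, -5.4, 7.9]
width: 0.0105
gripper_force: 62.7
```

Run:
```python
from h import *
plan([.5593,.0302,.2233],np.radians(-3.2)); print(r.read_state()['moment'])
```

```text
t 9.1333 at [0.5594 0.0297 0.2239] F [-2.9 -5.4  7.9] w 0.0105 gf 62.7 q [-0.1   0.39 -0.27  0.91 -0.    1.53]
shift [ 0.02 -0.    0.02] turn [ 0.002  0.001 -0.   ]
[-1.01808524  0.37471316  0.00501331]
```

Down to within about 0.5 mm. Releasing, then checking that it lies flat.

send_rows(
  increments=[
    [0,0,0,0,0,0,0.7],
    [0,0,0,0,0,0,0.5],
    [0,0,0,0,0,0,0.5],
    [0,0,0,0,0,0,0.5],
    [0,0,-0.2,0,0,0,0.5],
  ],
)

```text
t: 9.55
tool_pos: [0.5589, 0.0301, 0.227]
tool_rot: [[0.056, 0.998, -0.002], [0.998, -0.056, 0.001], [0.0, -0.002, -1.0]]
contact_force: [0.3, -0.5, -0.1]
width: 0.0428
gripper_force: 0.0
```

send_rows(
  increments=[
    [0,0,-0.5,0,0,0,0.5],
    [0,0,-1.2,0,0,0,0.5],
    [0,0,-2,0,0,0,0.5],
    [0,0,-2.4,0,0,0,0.5],
    [0,0,-2.4,0,0,0,0.5],
  ],
)

```text
t: 9.97
tool_pos: [0.5597, 0.03, 0.2902]
tool_rot: [[0.056, 0.998, 0.004], [0.998, -0.056, -0.0], [0.0, 0.004, -1.0]]
contact_force: [-0.2, 0.4, 0.1]
width: 0.0432
gripper_force: 0.0
```

```bash
cat > prof.py <<'E'
from h import *
import sys
plan([.5593,.0302,.2233],np.radians(-3.2))
p,d,ci=grab('wrist'); P=pts(d,ci); a=np.array([.056,.9984]); s=(P[...,:2]-[.5591,.03])@a; l=(P[...,:2]-[.5591,.03])@np.array([a[1],-a[0]])
m=(abs(l)<.004)&(P[...,2]<.09)
for x in np.arange(-.09,.08,.004):
    k=m&(s>=x)&(s<x+.004)
    if k.sum()>3: print(round(x,3),np.median(P[k][:,2]).round(4),end=' | ')
save('x'+sys.argv[1],p)
E
python3 prof.py 1
```

```text
t 9.9667 at [0.5597 0.03   0.2902] F [-0.2  0.4  0.1] w 0.0432 gf 0.0 q [-0.1   0.33 -0.17  1.06  0.    1.53]
shift [ 0.01 -0.03  2.68] turn [ 0.004 -0.     0.   ]
-0.082 0.0475 | -0.078 0.0475 | -0.074 0.0477 | -0.07 0.0476 | -0.066 0.0476 | -0.062 0.0478 | -0.058 0.0485 | -0.054 0.0568 | -0.05 0.0569 | -0.046 0.057 | -0.042 0.0569 | -0.038 0.0573 | -0.034 0.0572 | -0.03 0.0571 | -0.026 0.0573 | -0.022 0.0573 | -0.018 0.0573 | -0.014 0.0574 | -0.01 0.0574 | -0.006 0.0575 | -0.002 0.0575 | 0.002 0.0575 | 0.006 0.0577 | 0.01 0.0579 | 0.014 0.0577 | 0.018 0.0578 | 0.022 0.0581 | 0.026 0.058 | 0.03 0.058 | 0.034 0.0581 | 0.038 0.0581 | 0.042 0.0582 | 0.046 0.0578 | 0.05 0.0578 | 0.054 0.0578 | 0.058 0.0576 | 0.062 0.0518 | 0.066 0.0437 | 0.07 0.0644 | 0.074 0.0814 | 0.078 0.0839 |
```

The strip has dropped behind the stop, but its rear end reads about 1 mm high, held by follower friction. I'll press the rear down lightly with the shut fingertips.

send_rows(
  increments=[
    [0.4,-0.02,0,0,0,0,1],
    [0.8,-0.02,0.4,0,0,0,1],
    [1.2,-0.02,0.9,0,0,0,1],
    [1.25,-0.02,1.5,0,0,0,1],
    [1.25,-0.02,2,0,0,0,1],
  ],
)

```text
t: 10.43
tool_pos: [0.5598, 0.0628, 0.2352]
tool_rot: [[0.055, 0.999, -0.002], [0.999, -0.055, 0.0], [0.0, -0.003, -1.0]]
contact_force: [0.0, 0.0, -0.3]
width: -0.0001
gripper_force: 0.0
```

send_rows(
  increments=[
    [0,0,0,0,0,0,1],
    [0,0,0,0,0,0,1],
    [0,0,0,0,0,0,1],
    [0,0,0.08,0,0,0,1],
    [0,0,0.16,0,0,0,1],
  ],
)

```text
t: 10.85
tool_pos: [0.5607, 0.0611, 0.2343]
tool_rot: [[0.056, 0.998, 0.001], [0.998, -0.056, -0.0], [0.0, 0.001, -1.0]]
contact_force: [-0.3, -0.2, -0.1]
width: -0.0006
gripper_force: 0.0
```

```bash
python3 -c "
from h import *
plan([.561,.063,.229],np.radians(-3.2))"
```

```text
t 10.85 at [0.5607 0.0611 0.2343] F [-0.3 -0.2 -0.1] w -0.0006 gf 0.0 q [-0.04  0.38 -0.25  0.94  0.    1.59]
shift [0.08 0.01 0.21] turn [ 0.001 -0.    -0.   ]
```

send_rows(
  increments=[
    [0.04,0,0.04,0,0,0,1],
    [0.04,0,0.08,0,0,0,1],
    [0.04,0,0.12,0,0,0,1],
    [0.04,0,0.15,0,0,0,1],
    [0.04,0,0.17,0,0,0,1],
  ],
)

```text
t: 11.27
tool_pos: [0.5606, 0.0621, 0.2299]
tool_rot: [[0.056, 0.998, 0.001], [0.998, -0.056, 0.0], [0.0, 0.001, -1.0]]
contact_force: [-0.9, 0.7, 5.0]
width: -0.0
gripper_force: 2.2
```

send_rows(
  increments=[
    [0,0,0.01,0,0,0,1],
    [0,0,0.02,0,0,0,1],
    [0,0,0.03,0,0,0,1],
    [0,0,0.03,0,0,0,1],
    [0,0,0.03,0,0,0,1],
  ],
)

```text
t: 11.68
tool_pos: [0.5606, 0.0622, 0.2294]
tool_rot: [[0.056, 0.998, 0.001], [0.998, -0.056, 0.0], [0.0, 0.001, -1.0]]
contact_force: [-1.0, 1.4, 7.5]
width: 0.0002
gripper_force: 3.6
```

send_rows(
  increments=[
    [0,0,0.01,0,0,0,1],
    [0,0,0.02,0,0,0,1],
    [0,0,0.03,0,0,0,1],
    [0,0,0.04,0,0,0,1],
    [0,0,0.04,0,0,0,1],
  ],
)

```text
t: 12.1
tool_pos: [0.5606, 0.0622, 0.2292]
tool_rot: [[0.056, 0.998, 0.002], [0.998, -0.056, 0.0], [0.0, 0.002, -1.0]]
contact_force: [-3.4, 1.6, 15.5]
width: -0.0001
gripper_force: 7.4
```

It stiffened at tip height 0.0562, so the strip is seated. Backing off and verifying.

send_rows(
  increments=[
    [0,0,-0.3,0,0,0,1],
    [-0.3,0,-0.8,0,0,0,1],
    [-0.8,0,-1.4,0,0,0,1],
    [-1.3,0,-2,0,0,0,1],
    [-1.3,0,-2.4,0,0,0,1],
  ],
)

```text
t: 12.52
tool_pos: [0.5588, 0.0282, 0.289]
tool_rot: [[0.057, 0.998, 0.001], [0.998, -0.057, -0.001], [-0.001, 0.001, -1.0]]
contact_force: [0.9, -0.3, -0.4]
width: 0.0
gripper_force: 0.0
```

send_rows(
  increments=[
    [0,0,0,0,0,0,1],
    [0,0,0,0,0,0,1],
    [0,0,0,0,0,0,1],
    [0,0,0,0,0,0,1],
    [0,0,0,0,0,0,1],
  ],
)

```text
t: 12.93
tool_pos: [0.5585, 0.03, 0.287]
tool_rot: [[0.056, 0.998, -0.001], [0.998, -0.056, 0.0], [0.0, -0.002, -1.0]]
contact_force: [-0.1, -0.6, 0.4]
width: 0.0001
gripper_force: 0.0
```

```bash
python3 prof.py 2
python3 - <<'E'
from h import *
p=cv2.imread('pics/x2.png')[...,::-1]; save('x2c',cv2.resize(p[40:340,160:360],(400,600),interpolation=cv2.INTER_CUBIC))
E
```

```text
t 12.9333 at [0.5585 0.03   0.287 ] F [-0.1 -0.6  0.4] w 0.0001 gf 0.0 q [-0.1   0.33 -0.18  1.06  0.    1.53]
shift [0.01 0.03 2.55] turn [-0.002 -0.     0.   ]
-0.018 0.0566 | -0.014 0.0566 | -0.01 0.0568 | -0.006 0.0568 | -0.002 0.0568 | 0.002 0.0565 | 0.006 0.0566 | 0.01 0.0568 | 0.014 0.0569 | 0.018 0.0566 | 0.022 0.0567 | 0.026 0.0567 | 0.03 0.0568 | 0.034 0.0567 | 0.038 0.0567 | 0.042 0.0567 | 0.046 0.0571 | 0.05 0.0577 | 0.054 0.0579 | 0.058 0.0577 | 0.062 0.0519 | 0.066 0.0508 | 0.07 0.0639 | 0.074 0.081 | 0.078 0.0838 |
```

View pics/x2c.png

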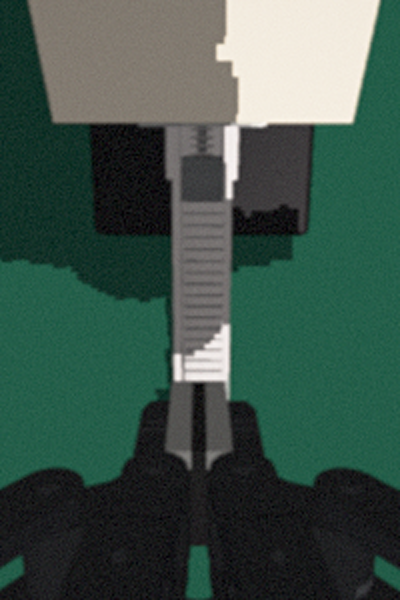

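The strip lies flat (top at 0.0567 over its whole length, the same depth bias as the nose) against the follower at (202,178), between the walls. Now going in front of the nose for the push.

send_rows(
  increments=[
    [-1.2,0.02,-0.2,0,0,0,1],
    [-2.4,0.02,-0.2,0,0,0,1],
    [-3.6,0.02,-0.2,0,0,0,1],
    [-4.7,0.02,-0.2,0,0,0,1],
    [-4.7,0.02,-0.2,0,0,0,1],
  ],
)

```text
t: 13.4
tool_pos: [0.5526, -0.0913, 0.2924]
tool_rot: [[0.059, 0.998, -0.0], [0.998, -0.059, -0.001], [-0.001, -0.0, -1.0]]
contact_force: [0.4, -0.1, 0.6]
width: 0.0
gripper_force: 0.0
```

send_rows(
  increments=[
    [0,0,0.5,0,0,0,1],
    [0,0,1.5,0,0,0,1],
    [0,0,2.5,0,0,0,1],
    [0,0,3.4,0,0,0,1],
    [0,0,3.4,0,0,0,1],
  ],
)

```text
t: 13.82
tool_pos: [0.5513, -0.0869, 0.2037]
tool_rot: [[0.056, 0.998, -0.006], [0.998, -0.056, 0.002], [0.002, -0.007, -1.0]]
contact_force: [-1.1, 0.1, -1.1]
width: -0.0002
gripper_force: 0.0
```

```bash
python3 -c "
from h import *
plan([.5532,-.075,.205],np.radians(-3.2))"
```

```text
t 13.8167 at [ 0.5513 -0.0869  0.2037] F [-1.1  0.1 -1.1] w -0.0002 gf 0.0 q [-0.31  0.41 -0.3   0.87  0.    1.32]
shift [ 0.48  0.05 -0.05] turn [-0.007 -0.002  0.   ]
```

send_rows(
  increments=[
    [0.2,0.02,0,0,0,0,1],
    [0.4,0.02,0,0,0,0,1],
    [0.6,0.02,0,0,0,0,1],
    [0.75,0.02,0,0,0,0,1],
    [0.75,0.02,0,0,0,0,1],
  ],
)

```text
t: 14.23
tool_pos: [0.5544, -0.068, 0.2089]
tool_rot: [[0.055, 0.998, 0.002], [0.998, -0.055, -0.0], [-0.0, 0.002, -1.0]]
contact_force: [-0.3, 0.0, -1.0]
width: 0.0002
gripper_force: 0.0
```

send_rows(
  increments=[
    [0.08,0,0,0,0,0,1],
    [0.16,0,0,0,0,0,1],
    [0.24,0,0,0,0,0,1],
    [0.32,0,0,0,0,0,1],
    [0.4,0,0,0,0,0,1],
  ],
)

```text
t: 14.65
tool_pos: [0.5547, -0.0599, 0.2081]
tool_rot: [[0.057, 0.998, -0.0], [0.998, -0.057, -0.004], [-0.004, 0.0, -1.0]]
contact_force: [-2.0, -9.8, 1.9]
width: 0.0004
gripper_force: 4.7
```

```bash
python3 -c "
from h import *
plan([.5532,-.065,.205],np.radians(-3.2))"
```

```text
t 14.65 at [ 0.5547 -0.0599  0.2081] F [-2.  -9.8  1.9] w 0.0004 gf 4.7 q [-0.26  0.4  -0.3   0.87 -0.    1.37]
shift [-0.2  -0.05  0.13] turn [ 0.     0.004 -0.001]
```

Contact at about 10 N, as expected from the spring. Pushing steadily.

send_rows(
  increments=[
    [0.2,-0.02,0,0,0,0,1],
    [0.4,-0.02,0,0,0,0,1],
    [0.6,-0.02,0,0,0,0,1],
    [0.8,-0.02,0,0,0,0,1],
    [1,-0.02,0,0,0,0,1],
  ],
)

```text
t: 15.07
tool_pos: [0.556, -0.0352, 0.2082]
tool_rot: [[0.058, 0.998, 0.001], [0.998, -0.058, -0.004], [-0.004, 0.001, -1.0]]
contact_force: [-0.4, -11.2, -0.7]
width: -0.0
gripper_force: 5.3
```

send_rows(
  increments=[
    [0.2,0,0,0,0,0,1],
    [0.4,0,0,0,0,0,1],
    [0.6,0,0,0,0,0,1],
    [0.8,0,0,0,0,0,1],
    [1,0,0,0,0,0,1],
  ],
)

```text
t: 15.48
tool_pos: [0.5574, -0.0103, 0.2081]
tool_rot: [[0.058, 0.998, 0.001], [0.998, -0.058, -0.004], [-0.004, 0.001, -1.0]]
contact_force: [0.5, -11.0, 0.9]
width: -0.0002
gripper_force: 5.5
```

send_rows(
  increments=[
    [0.2,0,0,0,0,0,1],
    [0.4,0,0,0,0,0,1],
    [0.6,0,0,0,0,0,1],
    [0.8,0,0,0,0,0,1],
    [1,0,0,0,0,0,1],
  ],
)

```text
t: 15.9
tool_pos: [0.5588, 0.0146, 0.2081]
tool_rot: [[0.058, 0.998, 0.001], [0.998, -0.058, -0.004], [-0.004, 0.001, -1.0]]
contact_force: [0.4, -11.2, 1.0]
width: -0.0001
gripper_force: 5.7
```

```bash
python3 -c "
from h import *
plan([.5591,.03,.208],np.radians(-3.2))"
```

```text
t 15.9 at [0.5588 0.0146 0.2081] F [  0.4 -11.2   1. ] w -0.0001 gf 5.7 q [-0.12  0.4  -0.3   0.87 -0.    1.51]
shift [ 0.61 -0.03  0.  ] turn [ 0.001  0.004 -0.002]
```

send_rows(
  increments=[
    [0.2,-0.01,0,0,0,0,1],
    [0.4,-0.02,0,0,0,0,1],
    [0.6,-0.02,0,0,0,0,1],
    [0.75,-0.02,0,0,0,0,1],
    [0.9,-0.02,0,0,0,0,1],
  ],
)

```text
t: 16.32
tool_pos: [0.56, 0.0366, 0.2082]
tool_rot: [[0.058, 0.998, 0.002], [0.998, -0.058, -0.006], [-0.006, 0.002, -1.0]]
contact_force: [2.0, -17.5, -0.0]
width: -0.0
gripper_force: 8.7
```

send_rows(
  increments=[
    [0.08,0,0,0,0,0,1],
    [0.16,0,0,0,0,0,1],
    [0.24,0,0,0,0,0,1],
    [0.32,0,0,0,0,0,1],
    [0.4,0,0,0,0,0,1],
  ],
)

```text
t: 16.73
tool_pos: [0.5605, 0.0466, 0.2082]
tool_rot: [[0.058, 0.998, 0.002], [0.998, -0.058, -0.005], [-0.005, 0.002, -1.0]]
contact_force: [2.0, -13.6, -0.9]
width: 0.0001
gripper_force: 7.1
```

send_rows(
  increments=[
    [0.02,0,0,0,0,0,1],
    [0.04,0,0,0,0,0,1],
    [0.06,0,0,0,0,0,1],
    [0.08,0,0,0,0,0,1],
    [0.1,0,0,0,0,0,1],
  ],
)

```text
t: 17.15
tool_pos: [0.5607, 0.0491, 0.2082]
tool_rot: [[0.058, 0.998, 0.002], [0.998, -0.058, -0.005], [-0.005, 0.002, -1.0]]
contact_force: [3.3, -14.9, -0.7]
width: -0.0002
gripper_force: 6.9
```

send_rows(
  increments=[
    [0.01,0,0,0,0,0,1],
    [0.02,0,0,0,0,0,1],
    [0.03,0,0,0,0,0,1],
    [0.04,0,0,0,0,0,1],
    [0.05,0,0,0,0,0,1],
  ],
)

```text
t: 17.57
tool_pos: [0.5607, 0.0503, 0.2082]
tool_rot: [[0.058, 0.998, 0.002], [0.998, -0.058, -0.005], [-0.005, 0.002, -1.0]]
contact_force: [3.2, -13.5, -0.3]
width: -0.0003
gripper_force: 6.7
```

send_rows(
  increments=[
    [0.01,0,0,0,0,0,1],
    [0.02,0,0,0,0,0,1],
    [0.03,0,0,0,0,0,1],
    [0.04,0,0,0,0,0,1],
    [0.05,0,0,0,0,0,1],
  ],
)

```text
t: 17.98
tool_pos: [0.5608, 0.0517, 0.2082]
tool_rot: [[0.058, 0.998, 0.002], [0.998, -0.058, -0.004], [-0.004, 0.002, -1.0]]
contact_force: [2.2, -10.2, -0.4]
width: 0.0004
gripper_force: 5.2
```

send_rows(
  increments=[
    [0.01,0,0,0,0,0,1],
    [0.02,0,0,0,0,0,1],
    [0.03,0,0,0,0,0,1],
    [0.04,0,0,0,0,0,1],
    [0.05,0,0,0,0,0,1],
  ],
)

```text
t: 18.4
tool_pos: [0.5609, 0.0531, 0.2081]
tool_rot: [[0.058, 0.998, 0.002], [0.998, -0.058, -0.004], [-0.004, 0.002, -1.0]]
contact_force: [2.2, -11.0, -0.1]
width: -0.0001
gripper_force: 5.5
```

send_rows(
  increments=[
    [0.01,0,0,0,0,0,1],
    [0.02,0,0,0,0,0,1],
    [0.03,0,0,0,0,0,1],
    [0.04,0,0,0,0,0,1],
    [0.05,0,0,0,0,0,1],
  ],
)

```text
t: 18.82
tool_pos: [0.5609, 0.0543, 0.2081]
tool_rot: [[0.058, 0.998, 0.002], [0.998, -0.058, -0.004], [-0.004, 0.002, -1.0]]
contact_force: [2.0, -12.6, 0.2]
width: -0.0
gripper_force: 6.3
```

send_rows(
  increments=[
    [0.01,0,0,0,0,0,1],
    [0.02,0,0,0,0,0,1],
    [0.03,0,0,0,0,0,1],
    [0.04,0,0,0,0,0,1],
    [0.05,0,0,0,0,0,1],
  ],
)

```text
t: 19.23
tool_pos: [0.561, 0.0549, 0.2082]
tool_rot: [[0.059, 0.998, 0.002], [0.998, -0.059, -0.007], [-0.007, 0.002, -1.0]]
contact_force: [2.0, -18.4, -0.5]
width: -0.0002
gripper_force: 9.4
```

Force rises stiffly at y≈0.055, which is the hard stop. A touch more, then easing back to see whether it holds.

send_rows(
  increments=[
    [0.01,0,0,0,0,0,1],
    [0.015,0,0,0,0,0,1],
    [0.015,0,0,0,0,0,1],
    [0.015,0,0,0,0,0,1],
    [0.015,0,0,0,0,0,1],
  ],
)

```text
t: 19.65
tool_pos: [0.561, 0.0549, 0.2082]
tool_rot: [[0.059, 0.998, 0.002], [0.998, -0.059, -0.007], [-0.007, 0.002, -1.0]]
contact_force: [1.7, -19.8, 0.1]
width: 0.0
gripper_force: 9.7
```

send_rows(
  increments=[
    [-0.05,0,0,0,0,0,1],
    [-0.1,0,0,0,0,0,1],
    [-0.15,0,0,0,0,0,1],
    [-0.2,0,0,0,0,0,1],
    [-0.25,0,0,0,0,0,1],
  ],
)

```text
t: 20.07
tool_pos: [0.5602, 0.0507, 0.208]
tool_rot: [[0.057, 0.998, 0.001], [0.998, -0.057, -0.001], [-0.001, 0.001, -1.0]]
contact_force: [-0.5, -0.4, 0.2]
width: 0.0004
gripper_force: 0.0
```

The force fell to zero at y=0.0507, so the drawer stayed latched. Withdrawing and checking.

send_rows(
  increments=[
    [-0.5,0,0,0,0,0,1],
    [-1.2,0,0,0,0,0,1],
    [-2.2,0,0,0,0,0,1],
    [-3,0,-0.8,0,0,0,1],
    [-3.5,0,-2,0,0,0,1],
  ],
)

```text
t: 20.48
tool_pos: [0.5538, -0.0381, 0.2559]
tool_rot: [[0.057, 0.998, -0.006], [0.998, -0.057, 0.001], [0.001, -0.006, -1.0]]
contact_force: [1.3, 0.3, -0.4]
width: -0.0001
gripper_force: 0.0
```

send_rows(
  increments=[
    [-0.2,0,-1,0,0,0,1],
    [-0.2,0,-2,0,0,0,1],
    [-0.2,0,-2,0,0,0,1],
    [-0.2,0,-2,0,0,0,1],
    [-0.2,0,-2,0,0,0,1],
  ],
)

```text
t: 20.9
tool_pos: [0.5543, -0.0413, 0.3073]
tool_rot: [[0.056, 0.998, -0.001], [0.998, -0.056, 0.0], [0.0, -0.001, -1.0]]
contact_force: [-0.2, -0.8, 0.7]
width: -0.0002
gripper_force: 0.0
```

Run:
```python
from h import *
s=r.read_state(); print(s['t'],s['tool_pos'],s['contact_force'].round(1))
p,d,ci=grab('wrist'); P=pts(d,ci)
a=np.array([.056,.9984]); q=(P[...,:2]-[.5591,.03])@a; l=(P[...,:2]-[.5591,.03])@np.array([a[1],-a[0]])
m=(abs(l)<.006)&(P[...,2]>.03)&(P[...,2]<.09)
for x in np.arange(.02,.09,.003):
    k=m&(q>=x)&(q<x+.003)
    if k.sum()>3: print(round(x,3),np.median(P[k][:,2]).round(4),end=' | ')
save('fin',p)
```

```text
20.9 [ 0.5543369  -0.04134715  0.30733471] [-0.2 -0.8  0.7]
0.029 0.0361 | 0.032 0.0474 | 0.035 0.0477 | 0.038 0.0478 | 0.041 0.0477 | 0.044 0.0477 | 0.047 0.0478 | 0.05 0.0478 | 0.053 0.0478 | 0.056 0.0478 | 0.059 0.0479 | 0.062 0.0531 | 0.065 0.0426 |
```

View pics/fin.png

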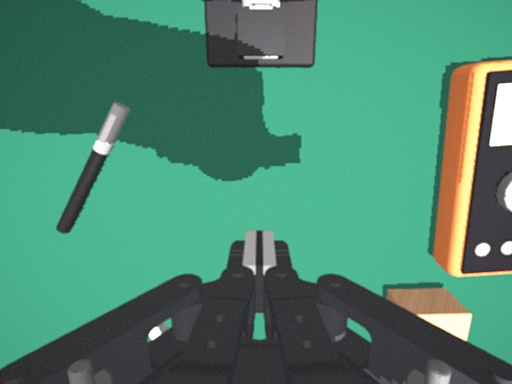

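The nose has moved from s=-0.082 to +0.031, about 112 mm in and at rest. The nose block is at (262,35) with the strip's front end just behind it at (262,3), and the bystanders are undisturbed. Handing in.

```bash
python3 -c "
from station import r
print(r.sign_off())"
```

```text
the job is handed in; nothing more can be done
None
```

The full-length strip is lying flat in the drawer's channel, the drawer is pushed in and held when I let go, and I've handed the job in at about 21 s of arm time with the gripper clear and no bystanders touched.

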